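# Lay the tea tray

### The arm

A 6-joint arm with a two-finger parallel gripper is mounted at the origin on the work surface. World frame = base frame: x ahead of the robot, y to its left, z up, the work surface at z = 0. Lengths are in m, angles in rad, forces in N, time in s.
With the tool pointing down it reaches from about 0.3 to 0.875 m from the base axis. Payload 6.4 kg.
Tool frame: the origin (TCP) lies midway between the tips of the shut fingers; the grasp point (between the pads) lies 19 mm behind it; z points along the fingers, y is the line along which they close (so a half turn about z gives the same grasp; the last joint's range is limited). The gripper opens to 85 mm and grips with 20 to 120 N. Pads are 22 mm wide; open, the fingers measure 114 mm over their backs; the gripper's body (76 mm by 85 mm) begins 54 mm behind the grasp point. The pads swing forward as they close: fully open they stand 13 mm farther back than shut.
Start: joints at [-1.47, 0.181, 1.607, -0, 1.354, -0.206], TCP at [0.174, -0.548, 0.205] pointing down, gripper open.
Joint ranges: [-2.99, 2.99], [-0.89, 2.07], [0.3, 2.58], [-1.14, 4.28], [0, 2.63], [-3.12, 3.12]. Speed limits (rad/s): [2.57, 2.57, 3.01, 3.14, 3.14, 3.14].

### API

Orientations are given as a unit quaternion [w, x, y, z].
In Python, from bench import ctrl gives the robot as it stands.
- The arm moves only by the tool send_rows, never from a script. Its argument "motion" is a list of rows, each a list of 7 numbers: the turn, a rotation vector about the tool's x, y, z in degrees, then the shift along the tool's x, y, z in mm, then the closure, from -1 (fully open) to 1 (shut). In form: [[rx, ry, rz, tx, ty, tz, grip], ...]. A call has exactly 10 rows; each row shifts and turns the commanded pose from where the row before left it, along the tool's axes as they then stand; what a row does not reach is not made up. A row lasts 1/10 s, in which the tool goes at most 50 mm and 8.59 degrees, less where a joint would pass 70% of its speed; a pose out of reach is approached as far as the arm can. A call is refused whole if a number of a shift passes 50 or a number of a turn 8.59, either way. A call with a gripper value outside its range is refused whole. The fingers move at their own pace and stop on an object; the grip force is fixed at half the most. Time passes only in rows, so rows that do not move let the fingers close, or fill a call up. It gives the time, the measured TCP pose, the force, the opening and the grip force at its end, in the units of the state.
- ctrl.get_obs(): the state, without advancing time (a new reading comes with each control period).
- ctrl.camera(name): name is "scene" or "top" or "wrist"; returns a dict with "color" (480x640x3 uint8, red, green, blue), "z_map" (480x640 float32, m along the optical axis (not along the pixel's ray), 0 where there is no reading), "mtx" (3x3 intrinsics, pixels), "k1" (the pictures are not rectified: a ray, as slopes to the right and down, at radius r is drawn at 1 + k1 r^2 times it, then the intrinsics apply), "extrinsics" (4x4, takes a point from camera to world coordinates); the wrist camera has in their place "hand_eye" (4x4, takes a point from camera to tool coordinates, whose origin is the TCP and whose axes are the flange's). Camera axes: x right, y down, z forward; pixel columns grow to the right and rows downward; lengths in m; the calibration is good to about 2 mm. A picture is of the moment at which its call begins: read the wrist's pose just before it.
- ctrl.hand_in(): hands the job in; it is judged then, once.
The state is a dict: "time_s": time; "q": joint angles; "dq": joint speeds; "joint_efforts": joint torques, N m; "eef_pos": TCP position; "eef_rot": TCP orientation; "wrist_force": force on the tool from outside, world axes, zero at the start; "torque": the same for the moment, N m; "opening": opening from 0.0 (shut) to 1.0 (fully open); "grasp_force": force on a finger pad.
Only numpy, scipy, OpenCV 4.12 (cv2) and the standard library are available. Lean on these libraries where they do the work, as an engineer would, in place of code of your own. Each camera call takes 0.05 s, during which the arm holds its last target. There are 200 camera calls.

### The job

Lay the tea tray in the host's order: first stand the low, wide caddy in the round seat, then lay the round-headed scoop across the scoop rest, centred between its posts and along it, and last stand the broad whisk, tines down, in the square seat. Leave the tall caddy, the slim whisk, the plain scoop and the bowl where they are.

Things in the scene. Friction and masses are not known exactly. Their poses are not given: they have to be found in the camera images.
- low_caddy: Loose stainless tea caddy to be placed: plain upright cylinder, 64 mm across and 58 mm tall (the lower, wider caddy), 110 to 230 g. Origin: centre of its underside; z up.
- round_scoop: Loose bamboo scoop to be placed, the one with a round head: 128 mm long, flat, 10 mm thick, lying on its flat underside. Origin: underside, midway along its length (-64 to +64 mm along x). Handle 12 mm wide from x = -64 to +38 mm; round head 28 mm across centred at x = +50 mm. x runs along the scoop towards the head, z up. 17 to 35 g, balanced within 10 mm of the origin.
- broad_whisk: Loose bamboo whisk to be placed, the broad one: stands on its wide splayed tines, handle up; solid to the hand. 92 mm tall; tines 50 mm across from the foot to 18 mm up, tapering to the round handle, 26 mm across from 46 to 92 mm up. Origin: centre of its foot; z up. 28 to 56 g.
- round_seat: Seat for the low caddy: round bamboo ring, 96 mm outside, 84 mm inside, 8 mm high, open in the middle, in a fixed dark lacquered tray (164 x 330 mm, rim 14 mm high) that lies level on the ledge; its origin is the ring's centre on the tray floor (6 mm above the ledge), on which the caddy stands. The three seats stand in a row 104 mm apart along the tray's long side, in any order.
- scoop_rest: Rest for the scoop, fixed in the same tray: two bamboo bars along y at x = +/-28 mm, 5 mm thick, 52 mm long, tops 8 mm above the origin, on a 3 mm base; posts at the bar ends rise to 18 mm, 40 mm clear between them. The scoop lies flat over both bars between the posts, along x (the tray's short direction), head at either end. Origin: its centre on the tray floor, 6 mm above the ledge.
- square_seat: Seat for the broad whisk, fixed in the same tray: square bamboo frame, 82 mm outside, 70 mm inside, 8 mm high, open in the middle. Origin: its centre on the tray floor (6 mm above the ledge), on which the whisk stands; x and y along its sides, x along the tray's short direction.
- tall_caddy: Look-alike, to be left: loose stainless caddy, narrower and taller, 52 mm across, 86 mm tall. Origin: centre of its underside.
- slim_whisk: Look-alike, to be left: loose slim bamboo whisk, tines 33 mm across, handle 20 mm across, 98 mm tall, standing tines down. Origin: centre of its foot.
- plain_scoop: Look-alike, to be left: loose straight bamboo scoop without a round head, 128 x 12 mm, 10 mm thick. Origin: middle of its underside; x along its length.
- bowl: Bystander, to be left: loose grey bowl, 120 mm across the rim, 70 mm tall, beyond one end of the tray. Origin: centre of its underside. Beyond the tray's other end stands a fixed, shut lacquered box, 102 x 92 mm, 60 mm tall.

How it is judged:
By the outcome, as a careful person would: the job done as asked, in the order asked, and still so for the second after the job is handed in, with the robot touching nothing.
It also fails if it takes over 90 s, if anything falls off the work surface, if the arm or the gripper's body presses on something with over 40 N, if the wrist force passes 120 N, or if a joint passes its speed limit or range.

## Working session

There is one attempt and no reset: what is moved stays moved. The work goes in short steps, Python scripts to look and compute and a tool call to move; the robot and the scene stay as the last step left them, time stands still between calls to the robot, and variables do not carry over. Pictures are saved under pics/ and viewed, at most 14 in all, crops included, and the job is handed in when it is done.

Besides the shell and the picture viewer there is one more tool, called after ">>>" in YAML: its name, and indented under it one key for each argument. send_rows: Moves the arm, as the interface text tells. Its arguments: {"type":"object","properties":{"motion":{"type":"array","items":{"type":"array","items":{"type":"number"}}}},"required":["motion"]}

```bash
ls; mkdir -p pics
cat > h.py <<'E'
import numpy as np,cv2
from bench import ctrl
from scipy.spatial.transform import Rotation as R
def tcp(o):
    T=np.eye(4);q=o["eef_rot"];T[:3,:3]=R.from_quat([q[1],q[2],q[3],q[0]]).as_matrix();T[:3,3]=o["eef_pos"];return T
def shot(name):
    o=ctrl.get_obs();c=ctrl.camera(name)
    E=tcp(o)@c["hand_eye"] if name=="wrist" else c["extrinsics"]
    K=c["mtx"];h,w=c["z_map"].shape
    u,v=np.meshgrid(np.arange(w),np.arange(h))
    d=np.stack([(u-K[0,2])/K[0,0],(v-K[1,2])/K[1,1]],-1);s=d.copy()
    for _ in range(8): s=d/(1+c["k1"]*(s**2).sum(-1,keepdims=True))
    P=np.concatenate([s,np.ones((h,w,1))],-1)*c["z_map"][...,None]
    W=P@np.array(E)[:3,:3].T+np.array(E)[:3,3]
    W[c["z_map"]==0]=np.nan
    return c["color"],W,E,s
def save(n,img): cv2.imwrite(f"pics/{n}.png",cv2.cvtColor(img,cv2.COLOR_RGB2BGR))
E
python3 - <<'E'
from h import *
for n in ["top","scene"]:
    c,W,E,s=shot(n);save(n+"0",c);np.save(n+"W.npy",W);np.save(n+"C.npy",c);print(n,np.round(E,3))
o=ctrl.get_obs();print(o["eef_pos"],o["eef_rot"],o["time_s"],o["opening"]);print(np.round(ctrl.camera("wrist")["hand_eye"],4))
E
```

```text
pics
top [[ 0.024 -0.981  0.191  0.263]
 [-1.    -0.024 -0.     0.013]
 [ 0.005 -0.191 -0.982  1.273]
 [ 0.     0.     0.     1.   ]]
scene [[-0.046  0.796 -0.604  1.063]
 [ 0.999  0.038 -0.026  0.023]
 [ 0.002 -0.605 -0.797  0.727]
 [ 0.     0.     0.     1.   ]]
[ 0.17360846 -0.54760092  0.20446488] [-7.99624326e-04  9.88257444e-01  1.52795891e-01  2.96360620e-05] 0.1 1.0028795223809488
[[ 1.200e-03 -9.466e-01 -3.225e-01  8.430e-02]
 [ 1.000e+00  1.100e-03  5.000e-04 -2.000e-04]
 [-1.000e-04 -3.225e-01  9.466e-01 -1.680e-01]
 [ 0.000e+00  0.000e+00  0.000e+00  1.000e+00]]
```

View pics/top0.png

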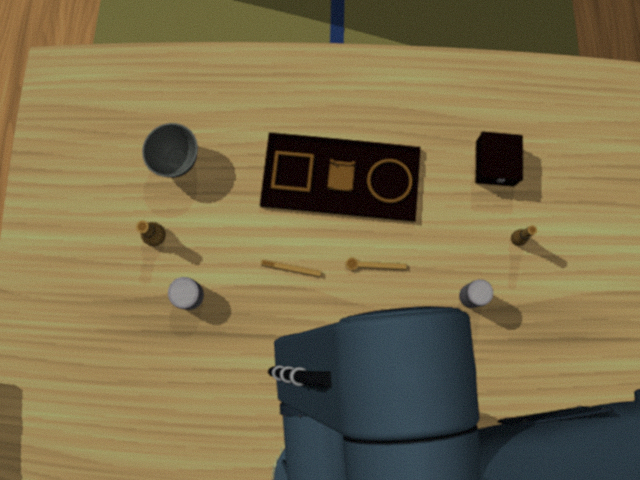

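View pics/scene0.png

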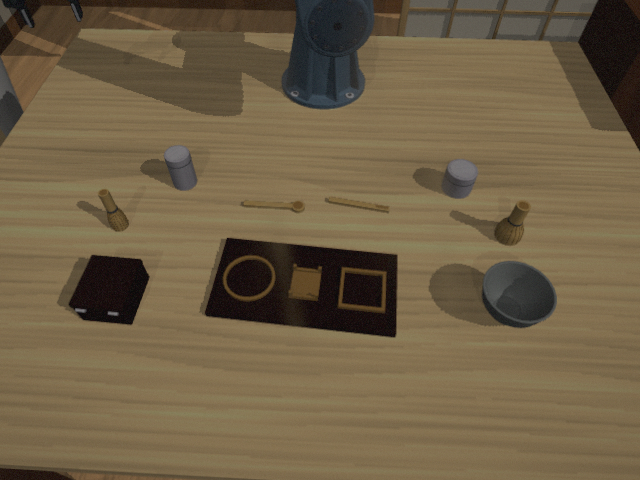

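Top view: low caddy (185,293), broad whisk (150,232), round scoop (352–407,265) with its head at 352, square seat (292,171), rest (341,175), round seat (390,180). The look-alikes are the tall caddy (477,293), slim whisk (522,236) and plain scoop (292,268).

Run:
```python
from h import *
for n in ["top","scene"]:
    W=np.load(n+"W.npy");C=np.load(n+"C.npy")
    def box(u0,u1,v0,v1): return W[v0:v1,u0:u1].reshape(-1,3),C[v0:v1,u0:u1].reshape(-1,3).astype(int)
    B={"top":dict(low=(160,212,270,318),bw=(130,172,212,250),sc=(343,413,255,276),plain=(258,328,255,282),sq=(268,318,148,195),rest=(324,360,152,196),rd=(363,416,154,206),tray=(255,428,128,226),bowl=(140,200,120,182),tall=(455,497,275,312),slim=(508,540,222,248)),
     "scene":dict(low=(440,480,155,200),bw=(490,530,198,248),sc=(238,308,196,216),plain=(322,392,194,215),sq=(336,390,262,316),rest=(284,326,262,304),rd=(218,280,252,306),tray=(205,402,236,335))}[n]
    for k,b in B.items():
        P,c=box(*b);ok=np.isfinite(P[:,0]);P=P[ok];c=c[ok]
        wood=(c[:,0]>c[:,2]*1.25)
        if k in("low","bw","bowl","tall","slim"):
            zt=np.percentile(P[:,2],99.5);m=P[:,2]>zt-.008;Q=P[m]
            print(n,k,"ztop",zt.round(4),"mean",Q.mean(0).round(4),"mid",((Q.min(0)+Q.max(0))/2).round(4),"ext",np.ptp(Q,0).round(4),"zmin",np.percentile(P[:,2],2).round(4))
        elif k in("sc","plain"):
            z0=np.median(P[:,2]);Q=P[P[:,2]>z0+.005]
            r=cv2.minAreaRect(Q[:,:2].astype(np.float32)*1000)
            print(n,k,"z0",z0.round(4),"zt",np.percentile(Q[:,2],90).round(4),r,len(Q))
        else:
            bright=c.sum(1)>110; m=bright if k!="tray" else ~bright
            Q=P[m]
            r=cv2.minAreaRect(Q[:,:2].astype(np.float32)*1000)
            print(n,k,"z",np.percentile(Q[:,2],[5,50,95]).round(4),r,m.sum())
```

```text
top low ztop 0.0633 mean [0.3675 0.3004 0.0587] mid [0.368  0.3007 0.0603] ext [0.0606 0.0625 0.01  ] zmin -0.0048
top bw ztop 0.096 mean [0.4921 0.3843 0.0925] mid [0.4919 0.3849 0.0932] ext [0.0232 0.0251 0.0099] zmin -0.0045
top sc z0 0.0012 zt 0.0131 ((436.1708984375, -85.56629943847656), (33.51604461669922, 126.94288635253906), 0.0002801566442940384) 380
top plain z0 0.0008 zt 0.0133 ((428.3233642578125, 83.2593994140625), (138.8767852783203, 37.872100830078125), 88.74588012695312) 353
top sq z [0.0044 0.013  0.0174] ((638.31591796875, 95.01618957519531), (85.14229583740234, 87.8323745727539), 85.48303985595703) 513
top rest z [0.0043 0.0092 0.0171] ((631.301513671875, -9.919326782226562), (53.940086364746094, 68.82909393310547), 84.69482421875) 702
top rd z [0.0044 0.0127 0.017 ] ((621.4494018554688, -112.69740295410156), (94.73701477050781, 96.99601745605469), 88.4842529296875) 439
top tray z [0.0016 0.0063 0.0141] ((627.7490234375, -9.868255615234375), (327.035888671875, 166.05416870117188), 85.8310546875) 9702
top bowl ztop 0.0738 mean [0.6646 0.352  0.0696] mid [0.6615 0.34
[... 656 characters left out ...]
) 369
scene plain z0 0.0009 zt 0.0117 ((432.0224609375, 90.5855941772461), (126.52288055419922, 15.950615882873535), 80.41500854492188) 333
scene sq z [0.0059 0.0135 0.0161] ((634.4893798828125, 93.80014038085938), (84.2174301147461, 92.29476928710938), 84.84107971191406) 764
scene rest z [0.0067 0.0099 0.0208] ((626.402099609375, -19.228992462158203), (71.33106994628906, 82.24708557128906), 85.44279479980469) 981
scene rd z [0.0016 0.0131 0.0159] ((615.09423828125, -122.00762939453125), (123.41427612304688, 111.58009338378906), 89.99134826660156) 712
scene tray z [0.0045 0.0068 0.0148] ((630.457763671875, -10.721633911132812), (328.3728332519531, 166.4728240966797), 85.74915313720703) 11906
```

>>> send_rows:
  motion:
    - [0,0,8.5,0,0,0,-1]
    - [0,0,8.5,0,0,0,-1]
    - [0,0,0.6,0,0,0,-1]
    - [0,0,0,40,-50,0,-1]
    - [0,0,0,40,-50,0,-1]
    - [0,0,0,40,-50,0,-1]
    - [0,0,0,40,-50,0,-1]
    - [0,0,0,40,-50,0,-1]
    - [0,0,0,40,-50,0,-1]
    - [0,0,0,40,-50,0,-1]

```text
time_s: 1.15
eef_pos: [0.3933, -0.2732, 0.2055]
eef_rot: [0.0, 1.0, 0.002, 0.0]
wrist_force: [-0.1, -1.7, -0.6]
opening: 1.004
grasp_force: 0.0
```

>>> send_rows:
  motion:
    - [0,0,0,-8,-50,0,-1]
    - [0,0,0,-8,-50,0,-1]
    - [0,0,0,-8,-50,0,-1]
    - [0,0,0,-8,-50,0,-1]
    - [0,0,0,-8,-50,0,-1]
    - [0,0,0,-8,-50,0,-1]
    - [0,0,0,-8,-50,0,-1]
    - [0,0,0,-8,-50,0,-1]
    - [0,0,0,-8,-50,0,-1]
    - [0,0,0,-8,-50,0,-1]

```text
time_s: 2.15
eef_pos: [0.3129, 0.2209, 0.2057]
eef_rot: [-0.0, 1.0, 0.002, 0.001]
wrist_force: [1.6, -0.6, -0.6]
opening: 1.002
grasp_force: 0.0
```

```bash
cat >> h.py <<'E'
def st():
    o=ctrl.get_obs();T=tcp(o)
    print("t",round(o["time_s"],2),"tcp",np.round(o["eef_pos"],4),"yaw",np.degrees(np.arctan2(T[1,0],T[0,0])).round(2),"tilt",np.round(T[:2,2],4),"op",round(o["opening"],3),"gf",np.round(o["grasp_force"],1),"wf",np.round(o["wrist_force"],1))
def topdisk(W,xy,r,z0,z1):
    m=(np.hypot(W[...,0]-xy[0],W[...,1]-xy[1])<r)&(W[...,2]>z0)&(W[...,2]<z1)
    Q=W[m];c,rad=cv2.minEnclosingCircle(Q[:,:2].astype(np.float32))
    print("n",len(Q),"z",np.median(Q[:,2]).round(4),"circ",np.round(c,4),round(rad,4),"mid",((np.percentile(Q,1,0)+np.percentile(Q,99,0))/2).round(4))
E
python3 - <<'E'
from h import *
st()
c,W,E,s=shot("wrist");save("w1",c)
topdisk(W,(.37,.3),.05,.05,.068)
E
```

```text
t 2.15 tcp [0.3129 0.2209 0.2057] yaw 0.22 tilt [0.0016 0.0003] op 1.002 gf 0.0 wf [ 1.6 -0.6 -0.6]
n 5656 z 0.0576 circ [0.3694 0.3001] 0.0319 mid [0.3696 0.2997 0.0566]
```

>>> send_rows:
  motion:
    - [0,0,0,19,-26,0,-1]
    - [0,0,0,19,-26,0,-1]
    - [0,0,0,19,-27,0,-1]
    - [0,0,0,0,0,0,-1]
    - [0,0,0,0,0,30,-1]
    - [0,0,0,0,0,30,-1]
    - [0,0,0,0,0,30,-1]
    - [0,0,0,0,0,10,-1]
    - [0,0,0,0,0,0,-1]
    - [0,0,0,0,0,0,-1]

```text
time_s: 3.2
eef_pos: [0.3713, 0.2979, 0.1065]
eef_rot: [-0.0, 1.0, 0.0, 0.001]
wrist_force: [1.6, 1.3, 0.6]
opening: 1.001
grasp_force: 0.0
```

```bash
python3 -c "
from h import *
st()
c,W,E,s=shot('wrist');save('w2',c)
topdisk(W,(.37,.3),.05,.05,.068)"
```

```text
t 3.2 tcp [0.3713 0.2979 0.1065] yaw 0.02 tilt [0.0013 0.0006] op 1.001 gf 0.0 wf [1.6 1.3 0.6]
n 9424 z 0.0576 circ [0.3693 0.3005] 0.0322 mid [0.3704 0.3005 0.0559]
```

>>> send_rows:
  motion:
    - [0,0,0,-1.5,-2.5,0,-1]
    - [0,0,0,0,0,25,-1]
    - [0,0,0,0,0,25,-1]
    - [0,0,0,0,0,25,-1]
    - [0,0,0,0,0,16,-1]
    - [0,0,0,0,0,0,-1]
    - [0,0,0,0,0,0,1]
    - [0,0,0,0,0,0,1]
    - [0,0,0,0,0,0,1]
    - [0,0,0,0,0,0,1]

```text
time_s: 4.25
eef_pos: [0.3706, 0.3011, 0.0165]
eef_rot: [-0.001, 1.0, -0.0, 0.002]
wrist_force: [-1.4, -0.1, 5.2]
opening: 0.716
grasp_force: 64.7
```

>>> send_rows:
  motion:
    - [0,0,0,0,0,0,1]
    - [0,0,0,0,0,0,1]
    - [0,0,0,0,0,-15,1]
    - [0,0,0,0,0,-30,1]
    - [0,0,0,0,0,-30,1]
    - [0,0,0,0,0,-30,1]
    - [0,0,0,0,0,-30,1]
    - [0,0,0,0,0,0,1]
    - [0,0,0,0,0,0,1]
    - [0,0,0,0,0,0,1]

```text
time_s: 5.25
eef_pos: [0.3683, 0.2999, 0.1484]
eef_rot: [0.0, 1.0, -0.0, -0.001]
wrist_force: [-0.6, 0.6, -0.9]
opening: 0.718
grasp_force: 66.0
```

>>> send_rows:
  motion:
    - [0,0,0,19,33,0,1]
    - [0,0,0,19,33,0,1]
    - [0,0,0,19,33,0,1]
    - [0,0,0,19,33,0,1]
    - [0,0,0,19,33,0,1]
    - [0,0,0,19,33,0,1]
    - [0,0,0,19,33,0,1]
    - [0,0,0,19,33,0,1]
    - [0,0,0,19,33,0,1]
    - [0,0,0,19,33,0,1]

```text
time_s: 6.25
eef_pos: [0.5584, -0.031, 0.1473]
eef_rot: [-0.001, 1.0, -0.0, -0.002]
wrist_force: [0.2, -0.2, -2.7]
opening: 0.721
grasp_force: 66.0
```

```bash
python3 -c "
from h import *
st()
c,W,E,s=shot('wrist');save('w3',c);np.save('w3.npy',W)
m=(W[...,2]>-.02)&(W[...,2]<.025)
print(np.nanmin(W[m],0),np.nanmax(W[m],0))"
```

```text
t 6.25 tcp [ 0.5584 -0.031   0.1473] yaw -0.04 tilt [-0.0032  0.001 ] op 0.721 gf 66.0 wf [ 0.2 -0.2 -2.7]
[ 0.2535469  -0.33299954 -0.0035435 ] [0.71280602 0.32982716 0.02499816]
```

View pics/w3.png

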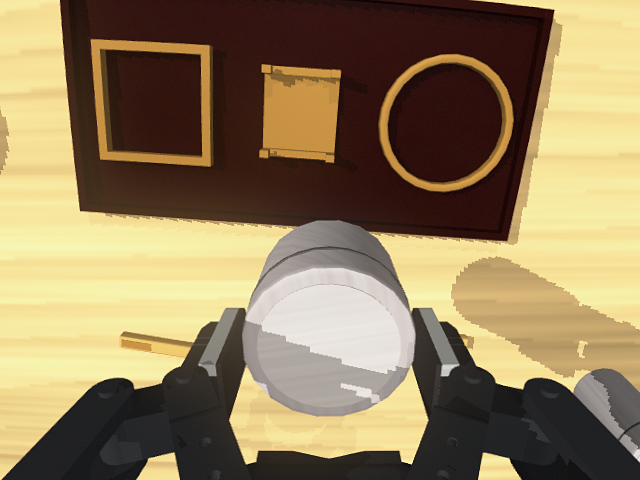

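The wrist picture shows the square seat (152,103), the rest (300,113) and the ring (446,122), all clear, with the held caddy at (328,345).

```bash
python3 -c "
from h import *
W=np.load('w3.npy');c=cv2.imread('pics/w3.png').astype(int)
wood=(c[...,2]>110)&(W[...,2]<.03)&(W[...,2]>.003)
for n,(u0,u1,v0,v1) in dict(sq=(80,225,30,175),rest=(250,350,55,170),rd=(370,522,45,198)).items():
    m=np.zeros_like(wood);m[v0:v1,u0:u1]=wood[v0:v1,u0:u1]
    if n!='rest': m&=W[...,2]>.011
    Q=W[m]; r=cv2.minAreaRect(Q[:,:2].astype(np.float32)*1000)
    print(n,len(Q),np.percentile(Q[:,2],[5,50,95]).round(4),np.round(r[0],1),np.round(r[1],1),r[2], cv2.fitEllipse(Q[:,:2].astype(np.float32)*1000)[0], Q.mean(0).round(4))
topdisk(W,(.558,-.031),.05,.18,.212)
topdisk(W,(.558,-.031),.05,.15,.212)
"
```

```text
sq 3849 [0.0122 0.0135 0.0147] [638.   93.7] [83.4 82.5] 85.82413482666016 (638.1459350585938, 93.20481872558594) [0.64   0.0927 0.0135]
rest 6712 [0.0073 0.0087 0.0148] [629.3  -9.1] [55.1 65. ] 86.70536041259766 (630.7802124023438, -10.241171836853027) [ 0.6312 -0.0103  0.0097]
rd 3230 [0.0117 0.0132 0.0145] [ 622.7 -120.1] [106.9  95. ] 88.52802276611328 (623.0326538085938, -113.72663116455078) [ 0.6249 -0.1135  0.0132]
n 27411 z 0.1885 circ [ 0.5661 -0.0306] 0.0448 mid [ 0.5594 -0.0306  0.1961]
n 30794 z 0.1884 circ [ 0.5661 -0.0306] 0.0448 mid [ 0.5598 -0.0306  0.182 ]
```

>>> send_rows:
  motion:
    - [0,0,0,21,27,0,1]
    - [0,0,0,21,27,0,1]
    - [0,0,0,21,28,0,1]
    - [0,0,0,0,0,0,1]
    - [0,0,0,0,0,25,1]
    - [0,0,0,0,0,25,1]
    - [0,0,0,0,0,25,1]
    - [0,0,0,0,0,25,1]
    - [0,0,0,0,0,5,1]
    - [0,0,0,0,0,0,1]

```text
time_s: 7.3
eef_pos: [0.6202, -0.1107, 0.0424]
eef_rot: [-0.001, 1.0, -0.0, -0.002]
wrist_force: [-0.2, 0.3, -1.4]
opening: 0.719
grasp_force: 66.1
```

```bash
python3 -c "
from h import *
st()
c,W,E,s=shot('wrist')
m=(c.astype(int).max(-1)<999)
topdisk(W,(.6215,-.1135),.038,.07,.09)
save('w4',c)"
```

```text
t 7.3 tcp [ 0.6202 -0.1107  0.0424] yaw -0.01 tilt [-0.0041  0.0017] op 0.719 gf 66.1 wf [-0.2  0.3 -1.4]
n 23693 z 0.0834 circ [ 0.6241 -0.1136] 0.0376 mid [ 0.6212 -0.1119  0.08  ]
```

View pics/w4.png

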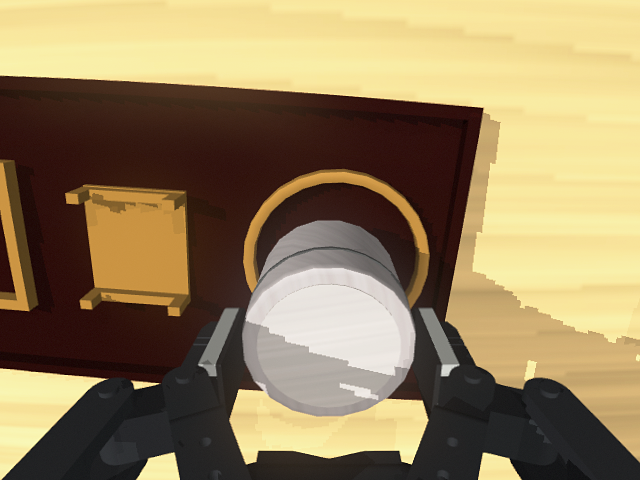

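The held caddy (330,340) sits above the ring (336,245), about 2 mm off; I'll correct, lower and release.

>>> send_rows:
  motion:
    - [0,0,0,1,2.5,0,1]
    - [0,0,0,0,0,6,1]
    - [0,0,0,0,0,6,1]
    - [0,0,0,0,0,4,1]
    - [0,0,0,0,0,2.5,1]
    - [0,0,0,0,0,0,1]
    - [0,0,0,0,0,0,-1]
    - [0,0,0,0,0,0,-1]
    - [0,0,0,0,0,0,-1]
    - [0,0,0,0,0,0,-1]

```text
time_s: 8.35
eef_pos: [0.6233, -0.1144, 0.0262]
eef_rot: [0.0, 1.0, -0.0, 0.0]
wrist_force: [-0.0, -0.9, 0.0]
opening: 1.0
grasp_force: 0.0
```

>>> send_rows:
  motion:
    - [0,0,0,0,0,0,-1]
    - [0,0,0,0,0,0,-1]
    - [0,0,0,0,0,-20,-1]
    - [0,0,0,0,0,-30,-1]
    - [0,0,0,0,0,-40,-1]
    - [0,0,0,0,0,-50,-1]
    - [0,0,0,-40,0,-10,-1]
    - [0,0,0,-40,0,0,-1]
    - [0,0,0,-40,0,0,-1]
    - [0,0,0,0,0,0,-1]

```text
time_s: 9.35
eef_pos: [0.4981, -0.113, 0.1746]
eef_rot: [-0.001, 1.0, -0.0, -0.002]
wrist_force: [-0.5, 0.7, -0.7]
opening: 0.996
grasp_force: 0.0
```

```bash
python3 -c "
from h import *
st()
c,W,E,s=shot('wrist');save('w5',c);np.save('w5.npy',W)
topdisk(W,(.6225,-.1135),.05,.056,.072)
m=(abs(W[...,0]-.437)<.05)&(abs(W[...,1]+.086)<.09)&(W[...,2]>.006)&(W[...,2]<.016)
Q=W[m];print(len(Q),Q.min(0),Q.max(0),cv2.minAreaRect(Q[:,:2].astype(np.float32)*1000))
h=Q[Q[:,1]<-.06]
print(np.polyfit(h[:,1],h[:,0],1),np.percentile(Q[:,2],[5,50,95]))
for y in (-.14,-.12,-.1,-.08,-.06):
  a=Q[abs(Q[:,1]-y)<.004]; print(y,len(a),a[:,0].min() if len(a) else 0,a[:,0].max() if len(a) else 0)
"
```

```text
t 9.35 tcp [ 0.4981 -0.113   0.1746] yaw -0.06 tilt [-0.0042  0.0015] op 0.996 gf 0.0 wf [-0.5  0.7 -0.7]
n 7190 z 0.0637 circ [ 0.6214 -0.1137] 0.032 mid [ 0.6147 -0.1137  0.0632]
2298 [ 0.42980601 -0.15040127  0.00601427] [ 0.45722672 -0.02321771  0.01177126] ((444.6119384765625, -86.71907043457031), (27.3820858001709, 127.04608917236328), 1.2028517723083496)
[0.02571555 0.44483089] [0.00741053 0.00934166 0.01060139]
-0.14 125 0.4349073762965793 0.44676266139054455
-0.12 117 0.4357873280076465 0.4473377989570221
-0.1 123 0.4352393600978236 0.44767082281401316
-0.08 118 0.4367358289711878 0.44839509210798695
-0.06 126 0.4362342013859781 0.44884886564570214
```

View pics/w5.png

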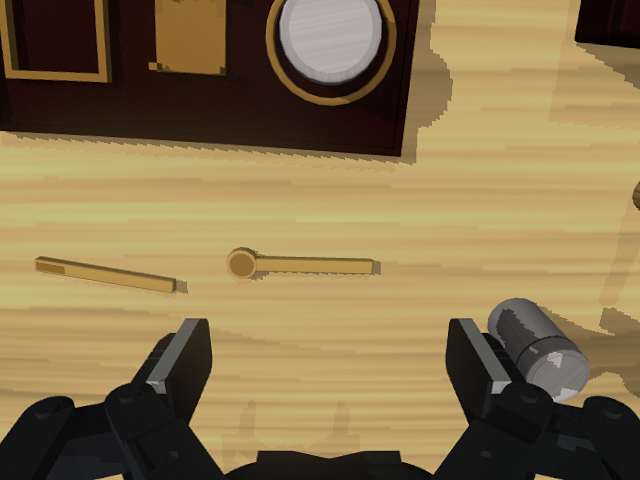

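The caddy stands in the ring, centred about 1 mm off and at the right height. The round scoop lies from its head (241,264) to its tail (372,267), with its middle at (0.442,-0.087) and its heading at 88.5°.

>>> send_rows:
  motion:
    - [0,0,-8.5,0,0,0,-1]
    - [0,0,-8.5,0,0,0,-1]
    - [0,0,-8.5,0,0,0,-1]
    - [0,0,-8.5,0,0,0,-1]
    - [0,0,-8.5,0,0,0,-1]
    - [0,0,-8.5,0,0,0,-1]
    - [0,0,-8.5,0,0,0,-1]
    - [0,0,-8.5,0,0,0,-1]
    - [0,0,-8.5,0,0,0,-1]
    - [0,0,-8.5,0,0,0,-1]

```text
time_s: 10.4
eef_pos: [0.5043, -0.1146, 0.1761]
eef_rot: [0.001, 0.735, 0.678, 0.0]
wrist_force: [-0.2, 0.5, -0.5]
opening: 0.998
grasp_force: 0.0
```

>>> send_rows:
  motion:
    - [0,0,-3.5,0,0,0,-1]
    - [0,0,0,13,-28,0,-1]
    - [0,0,0,13,-28,0,-1]
    - [0,0,0,0,0,20,-1]
    - [0,0,0,0,0,30,-1]
    - [0,0,0,0,0,30,-1]
    - [0,0,0,0,0,15,-1]
    - [0,0,0,0,0,0,-1]
    - [0,0,0,0,0,0,-1]
    - [0,0,0,0,0,0,-1]

```text
time_s: 11.4
eef_pos: [0.4492, -0.0873, 0.0821]
eef_rot: [0.001, 0.716, 0.698, 0.0]
wrist_force: [-0.3, 0.2, 0.4]
opening: 0.995
grasp_force: 0.0
```

```bash
cat >> h.py <<'E'
def scoop(W,z0,z1,c,r=.09):
    m=(np.hypot(W[...,0]-c[0],W[...,1]-c[1])<r)&(W[...,2]>z0)&(W[...,2]<z1)
    Q=W[m];rr=cv2.minAreaRect(Q[:,:2].astype(np.float32)*1000);print(len(Q),np.round(rr[0],1),np.round(rr[1],1),round(rr[2],1),np.percentile(Q[:,2],[5,50,95]).round(4));return Q
E
python3 -c "
from h import *
st()
c,W,E,s=shot('wrist');save('w6',c)
Q=scoop(W,.006,.016,(.442,-.08),.11)
h=Q[(Q[:,1]<-.06)];print(Q.min(0),Q.max(0),np.polyfit(h[:,1],h[:,0],1))
"
```

```text
t 11.4 tcp [ 0.4492 -0.0873  0.0821] yaw 88.49 tilt [ 0.0023 -0.0011] op 0.995 gf 0.0 wf [-0.3  0.2  0.4]
6504 [487.8 -55.8] [123.6 180.4] 5.5 [0.0077 0.0096 0.0139]
[ 0.4177067  -0.15059143  0.00600928] [0.55160841 0.02882186 0.01551954] [0.48059151 0.52541032]
```

View pics/w6.png

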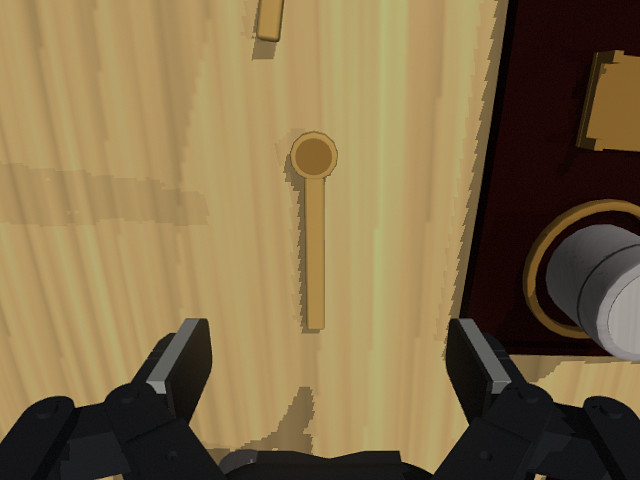

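```bash
python3 -c "
from h import *
st()
c,W,E,s=shot('wrist')
W[W[...,0]>.475]=np.nan
W[W[...,1]>0]=np.nan
Q=scoop(W,.006,.016,(.442,-.08),.11)
h=Q[(Q[:,1]<-.06)];p=np.polyfit(h[:,1],h[:,0],1);print(Q.min(0),Q.max(0),p,np.polyval(p,-.087))
"
```

```text
t 11.45 tcp [ 0.4491 -0.0873  0.0821] yaw 88.48 tilt [ 0.0024 -0.0011] op 1.002 gf 0.0 wf [0.5 0.5 0.4]
4728 [440.5 -86.4] [127.8  27.1] 87.0 [0.0079 0.0094 0.0106]
[ 0.42951513 -0.15036495  0.00605256] [ 0.45671662 -0.02252667  0.01233049] [0.02721097 0.44436239] 0.44199503307617266
```

Scoop line near (315,250), 7 mm to the left of the tool's middle.

>>> send_rows:
  motion:
    - [0,0,0,1,-7,0,-1]
    - [0,0,0,0,0,25,-1]
    - [0,0,0,0,0,25,-1]
    - [0,0,0,0,0,20,-1]
    - [0,0,0,0,0,8.5,-1]
    - [0,0,0,0,0,0,1]
    - [0,0,0,0,0,0,1]
    - [0,0,0,0,0,0,1]
    - [0,0,0,0,0,0,1]
    - [0,0,0,0,0,0,1]

```text
time_s: 12.5
eef_pos: [0.4412, -0.0858, 0.0029]
eef_rot: [0.001, 0.716, 0.698, 0.0]
wrist_force: [0.2, 0.2, 0.6]
opening: 0.143
grasp_force: 0.0
```

>>> send_rows:
  motion:
    - [0,0,0,0,0,0,1]
    - [0,0,0,0,0,0,1]
    - [0,0,0,0,0,0,1]
    - [0,0,0,0,0,0,1]
    - [0,0,0,0,0,-15,1]
    - [0,0,0,0,0,-35,1]
    - [0,0,0,0,0,-50,1]
    - [0,0,0,0,0,-50,1]
    - [0,0,0,0,0,0,1]
    - [0,0,0,0,0,0,1]

```text
time_s: 13.5
eef_pos: [0.4417, -0.086, 0.1538]
eef_rot: [0.002, 0.716, 0.698, 0.001]
wrist_force: [-0.4, -0.1, -0.5]
opening: 0.001
grasp_force: 0.0
```

```bash
cat >> h.py <<'E'
def intool(E=None):
    o=ctrl.get_obs();c,W,E,s=shot("wrist");T=tcp(o)
    return c,W,(W-T[:3,3])@T[:3,:3]
E
python3 -c "
from h import *
st()
c,W,L=intool();save('w7',c);np.save('L7.npy',L)
L=L*1000
m=(abs(L[...,1])<17)&(L[...,0]>14)&(L[...,0]<90)&(abs(L[...,2])<25)
Q=L[m];print(Q.min(0),Q.max(0),len(Q))
for x in range(15,70,8):
  a=Q[abs(Q[:,0]-x)<3]
  if len(a):print(x,a[:,1].min().round(1),a[:,1].max().round(1),np.median(a[:,2]).round(1))
"
```

```text
t 13.5 tcp [ 0.4417 -0.086   0.1538] yaw 88.48 tilt [ 0.0032 -0.0016] op 0.001 gf 0.0 wf [-0.4 -0.1 -0.5]Traceback (most recent call last):
  File "<string>", line 7, in <module>
    Q=L[m];print(Q.min(0),Q.max(0),len(Q))
                 ~~~~~^^^
    return umr_minimum(a, axis, None, out, keepdims, initial, where)
ValueError: zero-size array to reduction operation minimum which has no identity
```

View pics/w7.png

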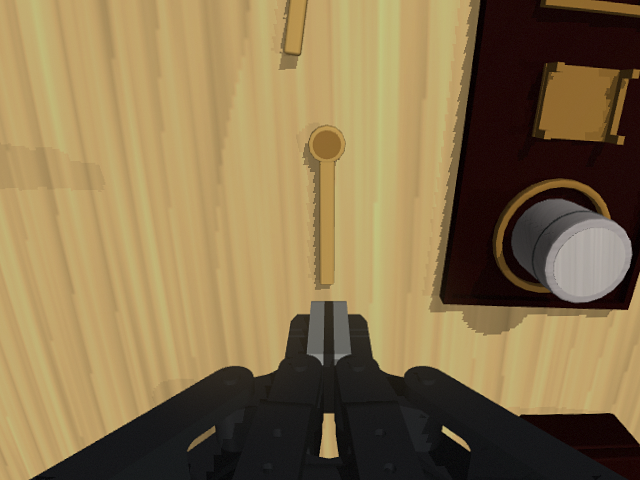

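The scoop was not gripped: it is still on the table at (327,205), and the fingers are shut.

```bash
python3 -c "
from h import *
st()
c,W,L=intool();L=L*1000
A=W.copy();A[(A[...,0]>.49)|(A[...,1]>0)]=np.nan
Q=scoop(A,.005,.016,(.442,-.08),.11)
h=Q[(Q[:,1]<-.06)];p=np.polyfit(h[:,1],h[:,0],1);print(Q.min(0),Q.max(0),p,np.polyval(p,-.087))
# table height near the scoop, finger lowest points
t=W[(abs(W[...,0]-.40)<.01)&(abs(W[...,1]+.08)<.03)];print('table',np.median(t,0))
f=L[(abs(L[...,0])<30)&(abs(L[...,1])<40)&(L[...,2]<40)&(L[...,2]>-60)]
print('finger',f.min(0),f.max(0),len(f)); g=f[f[:,2]>f[:,2].max()-4];print(g.min(0),g.max(0),len(g))
"
```

```text
t 13.55 tcp [ 0.4405 -0.0855  0.1521] yaw 88.48 tilt [ 0.0001 -0.0001] op -0.002 gf 0.0 wf [ 0.8  0.8 -0.7]
3000 [445.5 -86.5] [ 27.3 127.8] 2.8 [0.0078 0.0094 0.0106]
[ 0.42942157 -0.15079294  0.00500591] [ 0.45669776 -0.02271886  0.01222154] [0.02245583 0.44381658] 0.44186292381453274
table [ 0.4027262  -0.0723565   0.24696204]
finger [  5.9876347  -12.59044748 -59.99877394] [ 12.75415519  14.97687722 -27.36311943] 3416
[ 10.44167788  -5.36334816 -31.32217718] [ 12.06049719   7.71240615 -27.36311943] 112
```

```bash
python3 -c "
from h import *
st()
c,W,L=intool();L=L*1000;K=ctrl.camera('wrist')
print(K['mtx'],K['k1'])
for v in range(290,372,6): print(v,[ (np.round(L[v,u],1).tolist(),round(float(K['z_map'][v,u]),3)) for u in (300,320,340)])
"
```

```text
t 13.6 tcp [ 0.4398 -0.0852  0.1512] yaw 88.48 tilt [-0.0018  0.0009] op 0.003 gf 0.0 wf [-0.6 -0.5  0.4]
[[417.48112869   0.         328.36489064]
 [  0.         417.48112869 237.42671955]
 [  0.           0.           1.        ]] -0.06375418092393777
290 [([-72.3, -22.7, 151.5], 0.351), ([-72.6, -5.8, 152.2], 0.352), ([-72.0, 11.1, 151.1], 0.352)]
296 [([-78.2, -22.9, 152.0], 0.354), ([-78.3, -5.9, 152.2], 0.353), ([-78.0, 11.2, 151.8], 0.354)]
302 [([-84.4, -23.1, 152.9], 0.355), ([11.0, -2.0, -29.2], 0.153), ([11.3, 5.4, -29.8], 0.154)]
308 [([-89.8, -23.2, 152.2], 0.358), ([11.2, -1.9, -34.2], 0.149), ([11.1, 5.3, -34.0], 0.149)]
314 [([-95.2, -23.2, 151.4], 0.359), ([11.2, -1.8, -38.5], 0.146), ([10.9, 5.2, -38.1], 0.144)]
320 [([7.1, -9.1, -35.6], 0.149), ([11.4, -1.7, -43.0], 0.141), ([11.6, 5.1, -43.4], 0.141)]
326 [([7.1, -8.8, -39.8], 0.145), ([11.2, -1.6, -46.6], 0.138), ([11.3, 5.0, -46.8], 0.138)]
332 [([7.2, -8.5, -43.9], 0.142), ([11.4, -1.6, -50.7], 0.133), ([12.1, 4.9, -51.9], 0.134)]
338 [([6.9, -8.4, -47.1], 0.138), ([11.3, -1.5, -54.2], 0.131), ([11.5, 4.8, -54.4], 0.131)]
344 [([7.7, -8.0, -52.0], 0.135), ([11.6, -1.4, -57.9], 0.126), ([11.1, 4.7, -57.2], 0.128)]
350 [([7.6, -7.8, -55.2], 0.131), ([11.7, -1.4, -61.3], 0.124), ([12.1, 4.6, -61.9], 0.124)]
356 [([14.1, -6.9, -67.9], 0.116), ([11.2, -1.3, -63.7], 0.122), ([10.9, 4.6, -63.2], 0.124)]
362 [([14.0, -6.7, -70.5], 0.114), ([12.2, -1.2, -68.0], 0.117), ([12.6, 4.4, -68.6], 0.117)]
368 [([13.1, -6.6, -72.0], 0.113), ([12.1, -1.2, -70.6], 0.115), ([12.7, 4.3, -71.4], 0.115)]
```

The fingers' front face ends about 27 mm above the reported TCP, which explains the miss. I'll go down in steps, watching the force.

>>> send_rows:
  motion:
    - [0,0,0,-0.5,1,0,0.2]
    - [0,0,0,0,0,0,0.2]
    - [0,0,0,0,0,40,0.2]
    - [0,0,0,0,0,40,0.2]
    - [0,0,0,0,0,40,0.2]
    - [0,0,0,0,0,20,0.2]
    - [0,0,0,0,0,10,0.2]
    - [0,0,0,0,0,5,0.2]
    - [0,0,0,0,0,0,0.2]
    - [0,0,0,0,0,0,0.2]

```text
time_s: 14.7
eef_pos: [0.4427, -0.0866, -0.0017]
eef_rot: [0.001, 0.716, 0.698, 0.0]
wrist_force: [1.2, -0.3, -0.0]
opening: 0.399
grasp_force: 0.0
```

```bash
python3 -c "
from h import *
st()
c,W,L=intool();save('w8',c)
L=L*1000
f=L[(abs(L[...,0])<30)&(abs(L[...,1])<40)&(L[...,2]<-8)&(L[...,2]>-60)]
print(f.max(0),f.min(0)); f=f[f[:,2]>f[:,2].max()-4];print(f.min(0),f.max(0))
"
```

```text
t 14.7 tcp [ 0.4427 -0.0866 -0.0017] yaw 88.48 tilt [ 0.0018 -0.0009] op 0.399 gf 0.0 wf [ 1.2 -0.3 -0. ]
[29.99783952 31.99889842 -8.14374859] [-29.99576175 -29.77287074 -59.9854164 ]
[-29.99576175  -6.97178284 -12.13607577] [29.99783952  5.0901977  -8.14374859]
```

View pics/w8.png

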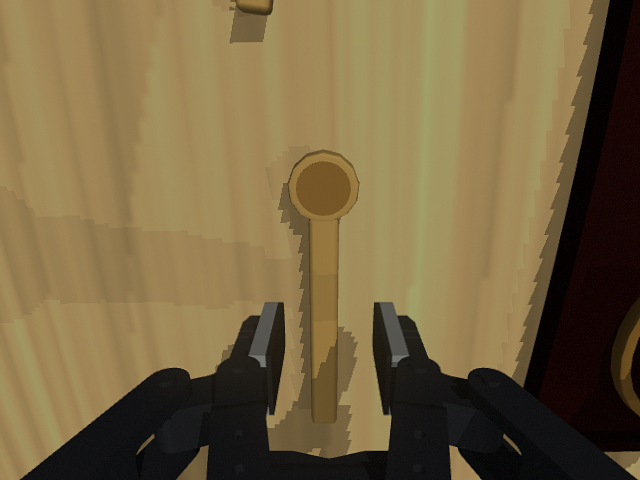

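The fingers (284, 374) straddle the scoop (324) but sit well above it; the scoop is about 2 mm left of their middle.

>>> send_rows:
  motion:
    - [0,0,0,0,-1.5,6,0.2]
    - [0,0,0,0,0,5,0.2]
    - [0,0,0,0,0,5,0.2]
    - [0,0,0,0,0,3,0.2]
    - [0,0,0,0,0,3,0.2]
    - [0,0,0,0,0,0,0.2]
    - [0,0,0,0,0,0,1]
    - [0,0,0,0,0,0,1]
    - [0,0,0,0,0,0,1]
    - [0,0,0,0,0,0,1]

```text
time_s: 15.75
eef_pos: [0.4405, -0.0862, -0.0244]
eef_rot: [0.0, 0.716, 0.698, 0.0]
wrist_force: [-0.0, -0.8, 3.0]
opening: 0.121
grasp_force: 59.3
```

>>> send_rows:
  motion:
    - [0,0,0,0,0,0,1]
    - [0,0,0,0,0,0,1]
    - [0,0,0,0,0,0,1]
    - [0,0,0,0,0,0,1]
    - [0,0,0,0,0,0,1]
    - [0,0,0,0,0,0,1]
    - [0,0,0,0,0,0,1]
    - [0,0,0,0,0,0,1]
    - [0,0,0,0,0,0,1]
    - [0,0,0,0,0,0,1]

```text
time_s: 16.75
eef_pos: [0.4405, -0.0862, -0.0244]
eef_rot: [0.0, 0.716, 0.698, 0.0]
wrist_force: [0.6, 1.3, 6.2]
opening: 0.114
grasp_force: 59.6
```

>>> send_rows:
  motion:
    - [0,0,0,0,0,-15,1]
    - [0,0,0,0,0,-30,1]
    - [0,0,0,0,0,-45,1]
    - [0,0,0,0,0,-45,1]
    - [0,0,0,0,0,-5,1]
    - [0,0,8,0,0,0,1]
    - [0,0,8,0,0,0,1]
    - [0,0,8,0,0,0,1]
    - [0,0,8,0,0,0,1]
    - [0,0,8,0,0,0,1]

```text
time_s: 17.75
eef_pos: [0.4395, -0.0857, 0.1141]
eef_rot: [-0.001, 0.913, 0.408, -0.001]
wrist_force: [0.4, -0.4, -0.4]
opening: 0.114
grasp_force: 58.9
```

>>> send_rows:
  motion:
    - [0,0,8,0,0,0,1]
    - [0,0,8,0,0,0,1]
    - [0,0,8,0,0,0,1]
    - [0,0,8,0,0,0,1]
    - [0,0,8,0,0,0,1]
    - [0,0,8,0,0,0,1]
    - [0,0,4.5,0,0,0,1]
    - [0,0,0,0,0,0,1]
    - [0,0,0,0,0,0,1]
    - [0,0,0,0,0,0,1]

```text
time_s: 18.75
eef_pos: [0.44, -0.086, 0.1149]
eef_rot: [-0.0, 0.999, -0.034, -0.0]
wrist_force: [-0.9, -0.5, -0.2]
opening: 0.115
grasp_force: 58.9
```

```bash
python3 -c "
from h import *
st()
c,W,L=intool();save('w9',c)
L=L*1000
m=(abs(L[...,1])<17)&(L[...,0]>14)&(L[...,0]<90)&(abs(L[...,2]+32)<25)
Q=L[m];print(Q.min(0),Q.max(0),len(Q))
for x in range(15,70,8):
  a=Q[abs(Q[:,0]-x)<3]
  if len(a):print(x,a[:,1].min().round(1),a[:,1].max().round(1),np.median(a[:,2]).round(1))
"
```

```text
t 18.75 tcp [ 0.44   -0.086   0.1149] yaw -3.93 tilt [-0.0006  0.0003] op 0.115 gf 58.9 wf [-0.9 -0.5 -0.2]
[ 14.00071521 -14.13816341 -36.29183326] [ 64.17591931  13.3022734  -25.43678539] 7350
15 -6.4 5.6 -33.7
23 -6.4 5.5 -33.8
31 -6.3 5.3 -33.7
39 -11.3 10.2 -33.8
47 -14.1 13.3 -34.2
55 -14.0 13.3 -34.1
63 -9.5 8.7 -33.3
```

View pics/w9.png

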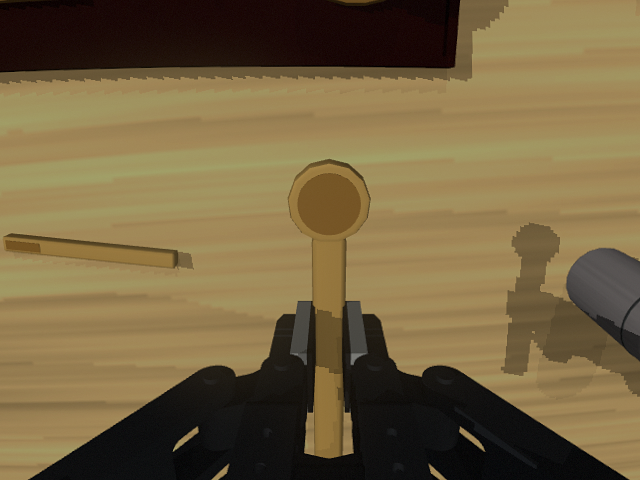

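The scoop is held at its middle, straight and level: head at (329,200), origin at tool x ≈ 0, underside 24 mm above the TCP.

>>> send_rows:
  motion:
    - [0,0,0,37,-18,0,1]
    - [0,0,0,37,-18,0,1]
    - [0,0,0,37,-18,0,1]
    - [0,0,0,37,-18,0,1]
    - [0,0,0,36,-17.5,0,1]
    - [0,0,0,0,0,0,1]
    - [0,0,0,0,0,30,1]
    - [0,0,0,0,0,30,1]
    - [0,0,0,0,0,25,1]
    - [0,0,0,0,0,0,1]

```text
time_s: 19.8
eef_pos: [0.626, -0.0092, 0.0259]
eef_rot: [-0.001, 0.999, -0.035, -0.004]
wrist_force: [-0.5, 0.5, -0.7]
opening: 0.111
grasp_force: 58.9
```

```bash
python3 -c "
from h import *
st()
c,W,L=intool();save('w10',c)
A=W.copy()
Q=A[(abs(A[...,0]-.63)<.06)&(abs(A[...,1]+.01)<.045)&(A[...,2]>.005)&(A[...,2]<.028)]
cc=c.astype(int)
m=(abs(A[...,0]-.63)<.06)&(abs(A[...,1]+.01)<.045)&(A[...,2]>.005)&(A[...,2]<.03)&(cc[...,0]>90)
Q=A[m];r=cv2.minAreaRect(Q[:,:2].astype(np.float32)*1000);print(len(Q),r)
p=Q[Q[:,2]>.019];print('posts',len(p)); 
r=cv2.minAreaRect(p[:,:2].astype(np.float32)*1000);print(r)
"
```

```text
t 19.8 tcp [ 0.626  -0.0092  0.0259] yaw -3.99 tilt [-0.0084  0.0016] op 0.111 gf 58.9 wf [-0.5  0.5 -0.7]
6864 ((641.7882080078125, -10.178701400756836), (55.19364547729492, 82.2890625), 85.85609436035156)
posts 434
((631.0250854492188, -10.440835952758789), (52.22110366821289, 60.82439422607422), 85.82022094726562)
```

View pics/w10.png

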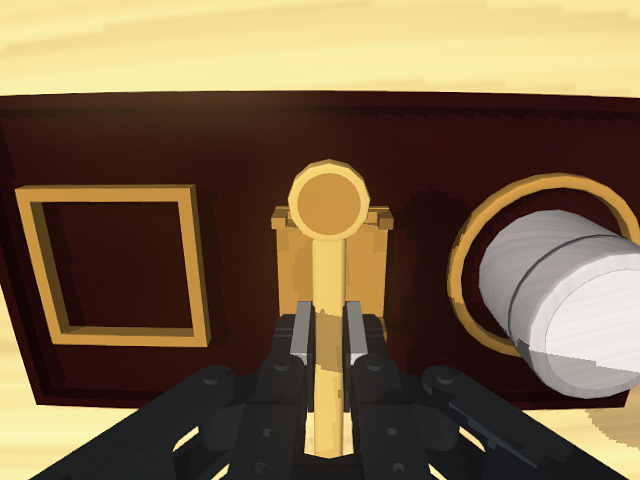

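The scoop (330) lies over the rest, between the posts (280, 385); it needs a few mm forward.

>>> send_rows:
  motion:
    - [0,0,0,3,0.5,0,1]
    - [0,0,0,0,0,8,1]
    - [0,0,0,0,0,8,1]
    - [0,0,0,0,0,8,1]
    - [0,0,0,0,0,0,1]
    - [0,0,0,0,0,0,1]
    - [0,0,0,0,0,0,1]
    - [0,0,0,0,0,0,1]
    - [0,0,0,0,0,0,1]
    - [0,0,0,0,0,0,1]

```text
time_s: 20.85
eef_pos: [0.6332, -0.0104, 0.0065]
eef_rot: [0.0, 0.999, -0.035, 0.0]
wrist_force: [0.1, 0.2, -0.9]
opening: 0.117
grasp_force: 58.9
```

```bash
python3 -c "
from h import *
st()
c,W,L=intool();cc=c.astype(int)
A=W
m=(abs(A[...,0]-.63)<.045)&(abs(A[...,1]+.01)<.045)&(A[...,2]>.019)&(A[...,2]<.028)&(cc[...,0]>90)
p=A[m];print(len(p),cv2.minAreaRect(p[:,:2].astype(np.float32)*1000))
m=(L[...,0]>.014)&(L[...,0]<.08)&(abs(L[...,1])<.018)&(L[...,2]<-.030)&(L[...,2]>-.040)
q=A[m];d=L[m];print('scoop tool',d.min(0),d.max(0),np.median(q[:,2]))
st()
"
```

```text
t 20.85 tcp [ 0.6332 -0.0104  0.0065] yaw -4.02 tilt [ 0.0004 -0.0001] op 0.117 gf 58.9 wf [ 0.1  0.2 -0.9]
498 ((658.5413818359375, -12.465652465820312), (52.18010711669922, 5.76688289642334), 86.23773193359375)
scoop tool [ 0.01401146 -0.01416306 -0.0361387 ] [ 0.06412275  0.01337973 -0.03001787] 0.04039083455542611
t 20.9 tcp [ 0.6331 -0.0104  0.0065] yaw -4.02 tilt [ 0.0003 -0.    ] op 0.117 gf 58.9 wf [-0.6 -0.2 -0.5]
```

>>> send_rows:
  motion:
    - [0,0,0,-2.5,0.2,0,1]
    - [0,0,0,0,0,5,1]
    - [0,0,0,0,0,5,1]
    - [0,0,0,0,0,3,1]
    - [0,0,0,0,0,2.5,1]
    - [0,0,0,0,0,0,1]
    - [0,0,0,0,0,0,1]
    - [0,0,0,0,0,0,0.3]
    - [0,0,0,0,0,0,0.3]
    - [0,0,0,0,0,0,0.3]

```text
time_s: 21.9
eef_pos: [0.6307, -0.0105, -0.009]
eef_rot: [0.0, 0.999, -0.035, 0.0]
wrist_force: [0.9, -0.0, -0.4]
opening: 0.352
grasp_force: 0.0
```

>>> send_rows:
  motion:
    - [0,0,0,0,0,0,0.3]
    - [0,0,0,0,0,-10,0.3]
    - [0,0,0,0,0,-30,0.3]
    - [0,0,0,0,0,-45,0.3]
    - [0,0,0,0,0,-45,0.3]
    - [0,0,0,0,0,-30,-1]
    - [0,0,0,-35,0,0,-1]
    - [0,0,0,-35,0,0,-1]
    - [0,0,0,-30,0,0,-1]
    - [0,0,0,0,0,0,-1]

```text
time_s: 22.9
eef_pos: [0.5274, -0.0026, 0.151]
eef_rot: [-0.0, 0.999, -0.035, -0.001]
wrist_force: [0.4, 0.8, 0.1]
opening: 0.997
grasp_force: 0.0
```

```bash
python3 -c "
from h import *
st()
c,W,L=intool();save('w11',c);cc=c.astype(int);A=W
m=(abs(A[...,0]-.63)<.09)&(abs(A[...,1]+.01)<.045)&(A[...,2]>.0215)&(A[...,2]<.03)&(cc[...,0]>90)
q=A[m];d=np.array([np.cos(np.radians(4.2)),-np.sin(np.radians(4.2))]);n=np.array([-d[1],d[0]])
r=q[:,:2]-[.6306,-.0105];x=r@d*1000;y=r@n*1000;k=(abs(y)<17)
print('along',x[k].min(),x[k].max(),'z',np.median(q[k,2]))
for a in (-50,-40,-20,0,20,50):
  s=k&(abs(x-a)<4);print(a,y[s].min().round(1),y[s].max().round(1),np.median(q[s,2]).round(4)) if s.any() else 0
"
```

```text
t 22.9 tcp [ 0.5274 -0.0026  0.151 ] yaw -4.01 tilt [-0.0021  0.0004] op 0.997 gf 0.0 wf [0.4 0.8 0.1]
along -63.63959124867379 40.01399556555977 z 0.02330954439996008
-50 -5.0 6.2 0.0233
-40 -4.9 6.2 0.0233
-20 -5.4 6.2 0.0233
0 -5.2 6.2 0.0234
20 -4.9 6.2 0.0233
```

View pics/w11.png

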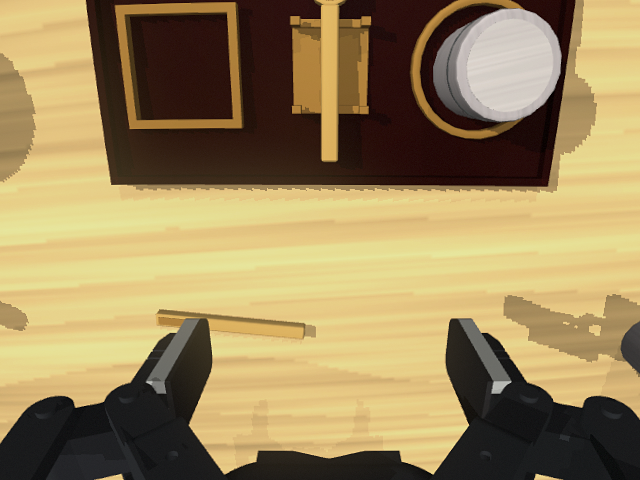

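The scoop lies across both bars between the posts, 0.5 mm off centre and level (handle at 330, posts at 296 and 364). Now the whisk.

>>> send_rows:
  motion:
    - [0,0,0,-11,-38,0,-1]
    - [0,0,0,-11,-38,0,-1]
    - [0,0,0,-11,-38,0,-1]
    - [0,0,0,-11,-38,0,-1]
    - [0,0,0,-11,-38,0,-1]
    - [0,0,0,-11,-38,0,-1]
    - [0,0,0,-11,-38,0,-1]
    - [0,0,0,-11,-38,0,-1]
    - [0,0,0,-11,-38,0,-1]
    - [0,0,0,-10,-34,0,-1]

```text
time_s: 23.95
eef_pos: [0.449, 0.3819, 0.1515]
eef_rot: [-0.001, 0.999, -0.035, 0.001]
wrist_force: [0.7, -2.3, 0.3]
opening: 0.995
grasp_force: 0.0
```

>>> send_rows:
  motion:
    - [0,0,0,0,0,0,-1]
    - [0,0,0,0,0,0,-1]
    - [0,0,0,0,0,0,-1]
    - [0,0,0,0,0,0,-1]
    - [0,0,0,0,0,0,-1]
    - [0,0,0,0,0,0,-1]
    - [0,0,0,0,0,0,-1]
    - [0,0,0,0,0,0,-1]
    - [0,0,0,0,0,0,-1]
    - [0,0,0,0,0,0,-1]

```text
time_s: 24.95
eef_pos: [0.4483, 0.3793, 0.1508]
eef_rot: [-0.0, 0.999, -0.035, 0.0]
wrist_force: [0.4, 0.4, -0.1]
opening: 1.001
grasp_force: 0.0
```

```bash
python3 -c "
from h import *
st()
c,W,L=intool();save('w12',c)
topdisk(W,(.493,.383),.03,.086,.1)
m=(np.hypot(W[...,0]-.493,W[...,1]-.383)<.03)&(abs(W[...,2]-.091)<.006)
d=L[m]*1000;print((d.min(0)+d.max(0))/2,d.max(0)-d.min(0))
"
```

```text
t 24.95 tcp [0.4483 0.3793 0.1508] yaw -4.02 tilt [0. 0.] op 1.001 gf 0.0 wf [ 0.4  0.4 -0.1]
n 1791 z 0.0916 circ [0.4946 0.3843] 0.0132 mid [0.4948 0.3844 0.0906]
[45.79094443 -8.42714628 61.16628964] [25.77633664 25.30334     8.61004713]
```

View pics/w12.png

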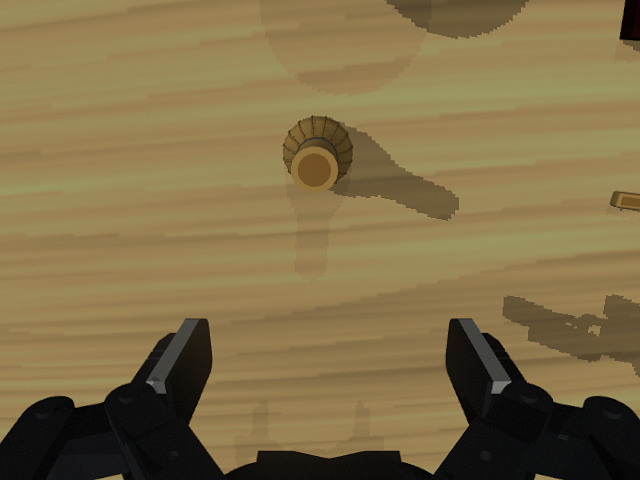

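The broad whisk stands at (315,165), 46 mm ahead and 8.5 mm to the left.

>>> send_rows:
  motion:
    - [0,0,0,23,-4,0,-1]
    - [0,0,0,23,-4.5,0,-1]
    - [0,0,0,0,0,0,-1]
    - [0,0,0,0,0,30,-1]
    - [0,0,0,0,0,40,-1]
    - [0,0,0,0,0,40,-1]
    - [0,0,0,0,0,11,-1]
    - [0,0,0,0,0,0,-1]
    - [0,0,0,0,0,0,-1]
    - [0,0,0,0,0,0,1]

```text
time_s: 26.0
eef_pos: [0.4966, 0.3856, 0.0325]
eef_rot: [-0.001, 0.999, -0.035, 0.002]
wrist_force: [0.3, 0.4, 0.2]
opening: 0.855
grasp_force: 0.0
```

>>> send_rows:
  motion:
    - [0,0,0,0,0,0,1]
    - [0,0,0,0,0,0,1]
    - [0,0,0,0,0,0,1]
    - [0,0,0,0,0,0,1]
    - [0,0,0,0,0,0,1]
    - [0,0,0,0,0,0,1]
    - [0,0,0,0,0,0,1]
    - [0,0,0,0,0,0,1]
    - [0,0,0,0,0,0,1]
    - [0,0,0,0,0,0,1]

```text
time_s: 27.0
eef_pos: [0.4953, 0.3848, 0.0306]
eef_rot: [-0.0, 0.999, -0.035, 0.0]
wrist_force: [-1.0, -0.3, 5.7]
opening: 0.286
grasp_force: 58.7
```

>>> send_rows:
  motion:
    - [0,0,0,0,0,-15,1]
    - [0,0,0,0,0,-30,1]
    - [0,0,0,0,0,-45,1]
    - [0,0,0,0,0,-40,1]
    - [0,0,0,0,0,0,1]
    - [0,0,0,0,0,0,1]
    - [0,0,0,0,0,0,1]
    - [0,0,0,0,0,0,1]
    - [0,0,0,0,0,0,1]
    - [0,0,0,0,0,0,1]

```text
time_s: 28.0
eef_pos: [0.4944, 0.3843, 0.1587]
eef_rot: [0.0, 0.999, -0.035, -0.001]
wrist_force: [0.2, -0.2, -0.6]
opening: 0.294
grasp_force: 58.9
```

```bash
python3 -c "
from h import *
st()
c,W,L=intool();save('w13',c)
L=L*1000
m=(abs(L[...,1])<40)&(L[...,0]>12)&(L[...,0]<40)&(L[...,2]>-22)&(L[...,2]<60)
Q=L[m]
for z in range(-20,40,6):
  a=Q[abs(Q[:,2]-z)<3]
  if len(a)>10: print(z,a[:,0].max().round(1),np.percentile(a[:,1],[1,99]).round(1),len(a))
t=L[(abs(L[...,0])<14)&(abs(L[...,1])<11)&(L[...,2]>-80)&(L[...,2]<-45)]
print(np.median(t,0),(np.percentile(t,1,0)+np.percentile(t,99,0))/2,np.ptp(t,0),len(t))
"
```

```text
t 28.0 tcp [0.4944 0.3843 0.1587] yaw -4.02 tilt [-0.0017 -0.0008] op 0.294 gf 58.9 wf [ 0.2 -0.2 -0.6]
-20 13.5 [-5.4  5.4] 132
-14 16.6 [-8.4  8.8] 300
-8 19.1 [-12.7  12.2] 754
-2 22.2 [-17.3  16.7] 967
4 23.6 [-19.2  19.2] 712
10 24.4 [-20.3  20.9] 630
16 24.8 [-20.5  21.3] 339
22 24.8 [-20.5  21.2] 321
28 24.9 [-20.4  21.5] 262
34 23.9 [-15.1  13.1] 11
[  4.71477307  -0.26770777 -60.84132864] [-7.56914284e-02 -5.18728144e-02 -5.39915845e+01] [27.13176306 21.99471773 17.95222683] 5893
```

>>> send_rows:
  motion:
    - [0,0,0,20.5,35,0,1]
    - [0,0,0,20.5,35,0,1]
    - [0,0,0,20.5,35,0,1]
    - [0,0,0,20.5,35,0,1]
    - [0,0,0,20.5,35,0,1]
    - [0,0,0,20.5,35,0,1]
    - [0,0,0,20.5,35,0,1]
    - [0,0,0,20.5,35,0,1]
    - [0,0,0,0,0,0,1]
    - [0,0,0,0,0,0,1]

```text
time_s: 29.05
eef_pos: [0.6389, 0.0928, 0.1593]
eef_rot: [-0.0, 0.999, -0.036, -0.0]
wrist_force: [0.1, -0.0, -0.7]
opening: 0.287
grasp_force: 59.0
```

>>> send_rows:
  motion:
    - [0,0,0,0,0,25,1]
    - [0,0,0,0,0,35,1]
    - [0,0,0,0,0,25,1]
    - [0,0,0,0,0,10,1]
    - [0,0,0,0,0,0,1]
    - [0,0,0,0,0,0,1]
    - [0,0,0,0,0,0,1]
    - [0,0,0,0,0,0,1]
    - [0,0,0,0,0,0,1]
    - [0,0,0,0,0,0,1]

```text
time_s: 30.05
eef_pos: [0.6391, 0.0937, 0.0654]
eef_rot: [-0.0, 0.999, -0.035, 0.0]
wrist_force: [-0.0, -0.4, -0.2]
opening: 0.288
grasp_force: 59.0
```

```bash
python3 -c "
from h import *
st()
c,W,L=intool();save('w14',c)
cc=c.astype(int);A=W
m=(abs(A[...,0]-.638)<.06)&(abs(A[...,1]-.0932)<.048)&(A[...,2]>.011)&(A[...,2]<.0165)&(cc[...,0]>100)
l=L[m]*1000;print(len(l),l.min(0),l.max(0))
"
```

```text
t 30.05 tcp [0.6391 0.0937 0.0654] yaw -4.03 tilt [ 0.0009 -0.    ] op 0.288 gf 59.0 wf [-0.  -0.4 -0.2]
4494 [-41.20439035 -40.77088302  49.61814181] [40.37948883 41.74951414 54.39207399]
```

View pics/w14.png

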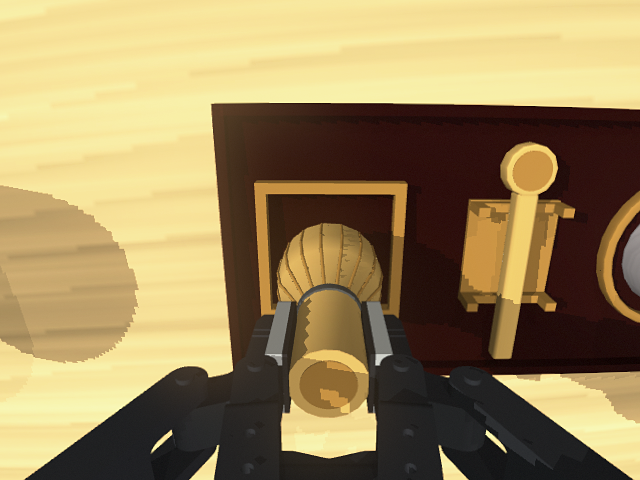

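The whisk is centred over the square frame within about 0.5 mm (frame 255–407, whisk 330).

>>> send_rows:
  motion:
    - [0,0,0,-0.4,0.5,8,1]
    - [0,0,0,0,0,8,1]
    - [0,0,0,0,0,6,1]
    - [0,0,0,0,0,4,1]
    - [0,0,0,0,0,2,1]
    - [0,0,0,0,0,0,1]
    - [0,0,0,0,0,0,1]
    - [0,0,0,0,0,0,-0.2]
    - [0,0,0,0,0,0,-0.2]
    - [0,0,0,0,0,0,-0.2]

```text
time_s: 31.1
eef_pos: [0.6384, 0.0933, 0.0369]
eef_rot: [-0.0, 0.999, -0.035, 0.0]
wrist_force: [-0.2, 0.6, -0.5]
opening: 0.596
grasp_force: 0.0
```

>>> send_rows:
  motion:
    - [0,0,0,0,0,0,-0.2]
    - [0,0,0,0,0,0,-0.2]
    - [0,0,0,0,0,-15,-0.2]
    - [0,0,0,0,0,-35,-0.2]
    - [0,0,0,0,0,-45,-0.2]
    - [0,0,0,0,0,-45,-0.2]
    - [0,0,0,-45,0,0,-0.2]
    - [0,0,0,-45,0,0,-0.2]
    - [0,0,0,-30,0,0,-0.2]
    - [0,0,0,0,0,0,-0.2]

```text
time_s: 32.1
eef_pos: [0.5154, 0.1024, 0.1777]
eef_rot: [-0.0, 0.999, -0.035, -0.0]
wrist_force: [0.6, 0.8, 0.0]
opening: 0.604
grasp_force: 0.0
```

```bash
python3 -c "
from h import *
st()
c,W,L=intool();save('w15',c)
topdisk(W,(.638,.0935),.03,.09,.106)
c,W,E,s=shot('scene')
topdisk(W,(.638,.0935),.03,.09,.106);topdisk(W,(.6215,-.1135),.05,.056,.072)
A=W;m=(abs(A[...,0]-.63)<.09)&(abs(A[...,1]+.01)<.045)&(A[...,2]>.0205)&(A[...,2]<.03)
q=A[m];d=np.array([np.cos(np.radians(4.2)),-np.sin(np.radians(4.2))]);n=np.array([-d[1],d[0]])
r=q[:,:2]-[.6306,-.0105];x=r@d*1000;y=r@n*1000;k=(abs(y)<17);print('scoop',x[k].min(),x[k].max(),np.median(y[k]))
"
```

```text
t 32.1 tcp [0.5154 0.1024 0.1777] yaw -3.96 tilt [-0.0009  0.0001] op 0.604 gf 0.0 wf [0.6 0.8 0. ]
n 1922 z 0.0977 circ [0.6376 0.0935] 0.0133 mid [0.6369 0.0936 0.0964]
n 200 z 0.0983 circ [0.6379 0.0931] 0.0141 mid [0.6378 0.0937 0.0957]
n 937 z 0.0645 circ [ 0.622  -0.1133] 0.0325 mid [ 0.6229 -0.1122  0.0622]
scoop -63.76922194564115 64.20182157741908 1.3802539090790793
```

All three are in place at the right heights and centred, and the arm is clear.

```bash
python3 -c "
from bench import ctrl
print(ctrl.hand_in())"
```

```text
the job is handed in; nothing more can be done
None
```

The job is handed in: the low caddy stands in the round seat, the round-headed scoop lies across the rest, and the broad whisk stands in the square seat, placed in that order in about 32 s; the first try at gripping the scoop missed, and the second held.

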